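# Stack a press flask and hold the spring gauge on its lid

## Task

Load the small brass flask into the four-post fixture, gently and in order: the solid body first, then the open ring, then the lid with its mark facing up, each lying flat and fully home in the pocket and let go. Then take the spring gauge by its head from the stand and, holding it upright, press its tip lightly on the lid's black mark until the plunger is about half way in (not bottomed). Finish while still holding the gauge like that, do not put it down or let go, and leave the other things on the bench alone.

Things in the scene. Friction and masses are not known exactly. Their poses are not given: they have to be found in the camera images.
- fixture: fixed fixture: aluminium plate 110 x 110 x 8 mm, four upright 10 mm round posts at x, y = +-24.2 mm in its frame, tops 64 mm above the bench, top 10 mm tapered as lead-in; between them the pocket for the 56 mm parts. On each side a 38 mm gap between posts for a finger: close the fingers along the fixture's x or y. Origin: centre of its underside, on the bench; z up; yaw varies
- pocket (a point): centre of the pocket floor (top of the plate, 8 mm above the bench); the pocket is 58.4 mm across between the posts, so 1.2 mm loose all round
- flask_body: bottom part of the flask: solid brass drum 56 mm across, 26 mm high, about 0.3 kg, a thin plaster-coloured round patch 36 mm across on its top. Stands upright on the bench. Origin: centre of its underside, z up
- flask_ring: flask spacer: flat brass ring, 56 mm outside, 36 mm inside, 14 mm high, about 0.14 kg, lying flat on the bench. Origin: centre of its underside, z up
- flask_lid: flask lid: plain brass disc 56 mm across, 12 mm thick, about 0.18 kg, lying flat with its marked face up; one black round mark 10 mm across on top, 14 mm off centre. Origin: centre of its underside, z up, x towards the mark. The three flask parts lie to the robot's right in any order; they stack flat face on flat face, in any yaw
- mark (a point): centre of the lid's black mark, on the top face
- stand: fixed grey block 70 x 70 x 60 mm with a 17 mm upright hole through its centre in which the gauge hangs, 1.5 mm loose all round: the head's shoulder rests on the block's top (60 mm above the bench), the gauge's origin 10 mm above the bench. Origin: centre of its underside, on the bench; same yaw as the gauge
- gauge: hand spring gauge, 104 mm long, 0.13 kg, hanging upright in the stand, lifts straight up. From the origin up: 7 mm steel spring plunger with round tip, 14 mm round nose at 22-50 mm, square aluminium head 20 x 20 mm at 50-100 mm (flats along its x and y; grip here), 12 mm button to 104 mm. Origin: the tip when the plunger is fully out, z along the gauge towards the head
- gauge_grip (a point): point on the gauge's axis inside the square head, 80 mm above the gauge's origin: where to grip
- tip (a point): lowest point of the plunger's round tip, moves with the plunger
- plunger (a joint): plunger travel, m: 0 = fully out, 0.012 = fully in; spring: 0.4 N to start, then 0.4 N per mm (about 2.8 N at half travel, 5.2 N fully in)
- cast: plaster cast of a dental arch with teeth, on a 70 x 60 x 20 mm block, 40 mm high overall; bystander. Origin: centre of its underside
- bowl: black rubber mixing bowl, 100 mm across, 50 mm high; bystander. Origin: centre of its underside
- spatula: plaster spatula, 180 mm long, wooden handle and narrow steel blade, lying flat beyond the stand; bystander. Origin: on the bench under its middle
- jar: closed amber glass jar, 52 mm across, 65 mm high; bystander. Origin: centre of its underside
- casting_ring: plain thin-walled steel tube standing on end, 72 mm across, 55 mm high, too big for the fixture; bystander, not a flask part. Origin: centre of its underside
- weight: small plain steel cylinder, 38 mm across, 30 mm high; bystander, not a flask part. Origin: centre of its underside

How it is judged (in metres and radians):
On the way, in this order (a step that is already met when the one before it is completed fails the run):
1. the flask body stands fully home in the pocket, let go (horizontal distance between flask_body and fixture below 0.004 m and z of flask_body in the frame of fixture between 0.005 and 0.011 m and angle between flask_body's own z axis and vertical below 0.08 rad and contact force between the fingers and flask_body below 0.05 N), for 0.2 s.
2. the ring lies flat on the body in the pocket, let go (horizontal distance between each of flask_body, flask_ring and fixture below 0.004 m and z of flask_body in the frame of fixture between 0.005 and 0.011 m and angle between each of flask_body, flask_ring's own z axis and vertical below 0.08 rad and z of flask_ring in the frame of flask_body between 0.023 and 0.029 m and contact force between the fingers and flask_ring below 0.05 N), for 0.2 s.
3. the lid lies flat on the ring in the pocket, let go (horizontal distance between each of flask_body, flask_ring, flask_lid and fixture below 0.004 m and z of flask_body in the frame of fixture between 0.005 and 0.011 m and angle between each of flask_body, flask_ring, flask_lid's own z axis and vertical below 0.08 rad and z of flask_ring in the frame of flask_body between 0.023 and 0.029 m and z of flask_lid in the frame of flask_ring between 0.011 and 0.017 m and contact force between the fingers and flask_lid below 0.05 N), for 0.2 s.
4. the gauge is lifted clear of its stand in the fingers (contact force between the fingers and gauge above 1 N and contact force between gauge and stand below 0.02 N and z of gauge in the frame of stand above 0.03 m), for 0.2 s.
At the end, for the whole second after the job is handed in: Body, ring, lid stacked in the pocket, untouched: 4 mm off axis, 3 mm in height, 4.5 deg at most. Gauge at rest in the fingers, off stand and fixture, within 7 deg of upright, tip within 5 mm of the mark's centre, plunger 2-10 mm in, 0.5-7 N on the lid, through the last second (all of step 3 and contact force between the fingers and flask_body below 0.05 N and contact force between the fingers and flask_ring below 0.05 N and value of joint plunger between 0.002 and 0.01 m and distance between tip and mark below 0.005 m and angle between gauge's own z axis and vertical below 0.12 rad and contact force between gauge and flask_lid between 0.5 and 7 N and contact force between the fingers and gauge above 1 N and contact force between gauge and stand below 0.02 N and contact force between gauge and fixture below 0.02 N and linear speed of gauge below 0.02 m/s); the arm keeps its last pose, push and grip.
It fails at once if the gauge is pressed hard: over 15 N on the lid (contact force between gauge and flask_lid above 15 N).
It fails at once if a flask part or the gauge is dropped (falls freely at over 0.7 m/s) ((linear speed of flask_body above 0.7 m/s and contact force between the fingers and flask_body below 0.05 N) or (linear speed of flask_ring above 0.7 m/s and contact force between the fingers and flask_ring below 0.05 N) or (linear speed of flask_lid above 0.7 m/s and contact force between the fingers and flask_lid below 0.05 N) or (linear speed of gauge above 0.7 m/s and contact force between the fingers and gauge below 0.05 N)).
It fails at once if a bystander is pushed over 20 mm from its place (distance of any of cast, bowl, spatula, jar, casting_ring, weight from where it was at the start of the episode above 0.02 m).
It also fails if it takes over 72 s, if anything falls off the work surface, if the arm or the gripper's body presses on something with over 40 N, if the wrist force passes 120 N, or if a joint passes its speed limit or range.

## Robot

A 7-joint arm with a two-finger parallel gripper is mounted at the origin on the work surface. World frame = base frame: x ahead of the robot, y to its left, z up, the work surface at z = 0. Lengths are in mm, angles in rad, forces in N, time in s.
With the tool pointing down it reaches from about 400 to 875 mm from the base axis. Payload 6.5 kg.
Tool frame: the origin (TCP) lies midway between the tips of the shut fingers; the grasp point (between the pads) lies behind it (env.pinch_z is the z of the grasp point in the tool frame, in mm); z points along the fingers, y is the line along which they close (so a half turn about z gives the same grasp; the last joint's range is limited). The gripper opens to 85 mm and grips with 20 to 120 N. Pads are 22 mm wide; open, the fingers measure 114 mm over their backs; the gripper's body (76 mm by 85 mm) begins 54 mm behind the grasp point. The pads swing forward as they close: fully open they stand 13 mm farther back than shut.
Start: joints at [-1.248, 0.536, -0.004, 1.538, 0.003, 1.067, -0.071], TCP at [246.396, 601.481, 231.29] pointing down, gripper open.
Joint ranges: [-2.7, 2.7], [-0.37, 2.16], [-1.27, 1.26], [0.24, 2.4], [-1.31, 4.45], [0.19, 1.91], [-2.76, 2.76]. Speed limits (rad/s): [2.39, 2.39, 3.14, 3.14, 3.14, 3.14, 3.14].

## Interface

Orientations are given as a unit quaternion [w, x, y, z].
In Python, from workcell import sensors, vision, ticket, env gives the robot as it stands. The module is installed in compiled form; this text tells all that it offers.
- The arm moves only by the tool move_arm, never from a script. Its arguments are lists of equal length, an entry for each row: "fingers": the opening, from 0 (shut) to 1 (fully open); "offset": the shift along the tool's x, y, z in cm, a list of three; "angular": the turn, a rotation vector about the tool's x, y, z in degrees, a list of three. A call has 1 to 20 rows; each row is the pose to reach, as a shift and turn from the pose commanded when the call began, along the tool's axes at that moment; what a row does not reach only later rows make up. A row lasts 1/10 s, in which the tool goes at most 50 mm and 8.59 degrees, less where a joint would pass 70% of its speed; a pose out of reach is approached as far as the arm can. A call with a gripper value outside its range is refused whole. The fingers move at their own pace and stop on an object; the grip force is fixed at half the most. Time passes only in rows, so rows that repeat a pose let the fingers close. It gives the time, the measured TCP pose, the force, the opening and the grip force at its end, in the units of the state.
- sensors.read_state(): the state, without advancing time (a new reading comes with each control period).
- vision.snapshot(name): name is "side" or "top"; returns a dict with "color" (400x640x3 uint8, red, green, blue), "z_map" (400x640 float32, mm along the optical axis (not along the pixel's ray), 0 where there is no reading), "mtx" (3x3 intrinsics, pixels), "view" (4x4, takes a point from world to camera coordinates). Camera axes: x right, y down, z forward; pixel columns grow to the right and rows downward; lengths in mm; the calibration is good to about 2 mm. A picture is of the moment at which its call begins.
- ticket.finish_job(): hands the job in; it is judged then, once.
The state is a dict: "t": time; "qpos": joint angles; "dq": joint speeds; "joint_efforts": joint torques, N m; "tool_pos": TCP position; "tcp_rot": TCP orientation; "force": force on the tool from outside, world axes, zero at the start; "moment": the same for the moment, N m; "finger_gap": finger opening in mm; "finger_force": force on a finger pad.
Only numpy, scipy, OpenCV 4.12 (cv2) and the standard library are available. Lean on these libraries where they do the work, as an engineer would, in place of code of your own. Each camera call takes 0.05 s, during which the arm holds its last target. There are 200 camera calls.

## Working session

There is one attempt and no reset: what is moved stays moved. The work goes in short steps, Python scripts to look and compute and a tool call to move; the robot and the scene stay as the last step left them, time stands still between calls to the robot, and variables do not carry over. Pictures are saved under pics/ and viewed, at most 10 in all, crops included, and the job is handed in when it is done.

Besides the shell and the picture viewer there is one more tool, called after "Call:" in YAML: its name, and indented under it one key for each argument. move_arm: Moves the arm, as the interface text tells. Its arguments: {"type":"object","properties":{"fingers":{"type":"array"},"offset":{"type":"array"},"angular":{"type":"array"}},"required":["fingers","offset","angular"]}

```bash
mkdir -p pics
cat > h.py <<'E'
import numpy as np, cv2
from workcell import sensors, vision, ticket, env
def snap(n,save=None):
    s=vision.snapshot(n)
    if save: cv2.imwrite('pics/'+save,s['color'][:,:,::-1])
    return s
def cloud(s):
    z=s['z_map'];v,u=np.mgrid[:400,:640];K=s['mtx']
    p=np.stack([(u-K[0,2])/K[0,0]*z,(v-K[1,2])/K[1,1]*z,z],-1)
    T=np.linalg.inv(s['view']);return p@T[:3,:3].T+T[:3,3]
def ray(s,uv,h):
    uv=np.atleast_2d(np.float64(uv));K=s['mtx'];T=np.linalg.inv(s['view'])
    d=np.c_[(uv-K[[0,1],2])/K[[0,1],[0,1]],np.ones(len(uv))]@T[:3,:3].T;o=T[:3,3]
    return o+d*((h-o[2])/d[:,2:])
def proj(s,P):
    c=np.c_[np.atleast_2d(P),np.ones(len(np.atleast_2d(P)))]@s['view'].T
    p=c[:,:3]@s['mtx'].T;return p[:,:2]/p[:,2:]
E
python3 - <<'E'
from h import *
st=sensors.read_state();print({k:np.round(v,3) for k,v in st.items()},env.pinch_z)
for n in('top','side'):
    s=snap(n,n+'0.png');T=np.linalg.inv(s['view']);print(n,T.round(2).tolist(),s['mtx'].round(1).tolist(),(s['z_map']>0).mean())
E
```

```text
{'t': np.float64(0.0), 'qpos': array([-1.248,  0.537, -0.004,  1.539,  0.003,  1.067, -0.071]), 'dq': array([ 0.   , -0.   ,  0.   ,  0.   , -0.   , -0.003, -0.   ]), 'joint_efforts': array([-0.0000e+00, -5.8341e+01,  1.0480e+00, -2.5911e+01,  1.2000e-02,
        9.0000e-03, -0.0000e+00]), 'tool_pos': array([246.179, 600.874, 230.384]), 'tcp_rot': array([-0.   ,  0.193,  0.981, -0.001]), 'force': array([-0.673, -0.414, -0.407]), 'moment': array([-0.04 , -0.024, -0.011]), 'finger_force': np.float64(0.0), 'finger_gap': np.float64(85.4)} -18.700000000000003
top [[-0.02, -0.99, 0.11, 357.71], [-1.0, 0.02, -0.01, -27.83], [0.01, -0.11, -0.99, 1399.06], [0.0, 0.0, 0.0, 1.0]] [[481.4, 0.0, 320.9], [0.0, 481.4, 211.3], [0.0, 0.0, 1.0]] 0.99578125
side [[-0.99, -0.13, 0.11, 368.92], [-0.17, 0.75, -0.64, 678.76], [0.01, -0.65, -0.76, 911.09], [0.0, 0.0, 0.0, 1.0]] [[470.2, 0.0, 320.6], [0.0, 470.2, 202.5], [0.0, 0.0, 1.0]] 0.9961640625
```

View pics/top0.png

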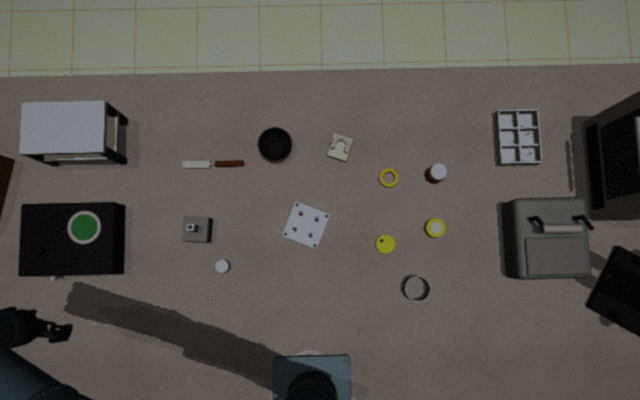

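View pics/side0.png

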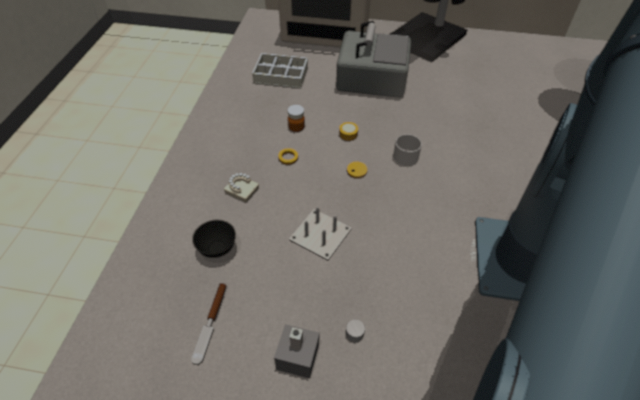

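The top view shows ring (388,177), lid (386,244), body (436,228), fixture (306,225), stand with gauge (197,229), jar (436,173), casting ring (415,288) and weight (222,267). The side view shows ring (288,156), body (348,130), lid (357,170), fixture (320,232) and gauge (296,335).

```bash
cat > m1.py <<'E'
from h import *
def tri(a,ua,b,ub):
    P=[s['mtx']@s['view'][:3] for s in(a,b)]
    X=cv2.triangulatePoints(P[0],P[1],np.float64(ua).reshape(2,1),np.float64(ub).reshape(2,1)).ravel();return X[:3]/X[3]
S={n:snap(n) for n in('top','side')}
win={'top':dict(ring=(388,177),lid=(386,244),body=(436,228)),'side':dict(ring=(288,156),lid=(357,170),body=(348,130))}
out={}
for n,s in S.items():
    C=cloud(s);hsv=cv2.cvtColor(s['color'],cv2.COLOR_RGB2HSV)
    for k,(u,v) in win[n].items():
        m=np.zeros((400,640),np.uint8);m[v-17:v+17,u-17:u+17]=1
        y=((hsv[...,1]>110)&(hsv[...,0]>12)&(hsv[...,0]<40)&(m>0)).astype(np.uint8)
        cs,_=cv2.findContours(y,cv2.RETR_EXTERNAL,cv2.CHAIN_APPROX_NONE);c=max(cs,key=cv2.contourArea)
        f=np.zeros_like(y);cv2.drawContours(f,[c],-1,1,-1)
        P=C[(f>0)];h=np.percentile(P[:,2],80);t=P[abs(P[:,2]-h)<4];uv=np.argwhere(f>0)[abs(P[:,2]-h)<4][:,::-1]
        print(n,k,'N',f.sum(),'h',h.round(1),'cloud mid',((t.min(0)+t.max(0))/2).round(1),'mean',t.mean(0).round(1),'ext',np.ptp(t,axis=0).round(1),'circ',cv2.minEnclosingCircle(c))
        out[n,k]=uv.mean(0)
for k in win['top']:
    print(k,'tri',tri(S['top'],out['top',k],S['side'],out['side',k]).round(1))
for n,r in(('top',(275,195,340,255)),('side',(285,200,355,262)),('top',(177,210,217,248)),('side',(268,318,325,380))):
    a,b,c,d=r;C=cloud(S[n])[b:d,a:c].reshape(-1,3)
    print(n,r,np.percentile(C[:,2],[2,20,50,80,95,99.5]).round(1))
np.save('S.npy',S,allow_pickle=True)
i=[cv2.resize(S[n]['color'][b:d,a:c],None,fx=f,fy=f,interpolation=cv2.INTER_CUBIC) for n,(a,b,c,d),f in(('top',(270,190,350,260),5),('side',(280,195,360,265),5),('top',(160,200,240,270),5),('side',(260,315,340,385),5))]
cv2.imwrite('pics/crop.png',np.vstack([np.hstack(i[:2]),np.hstack(i[2:])])[:600,:,::-1] if 0 else cv2.resize(np.vstack([np.hstack(i[:2]),np.hstack(i[2:])]),(680,595))[:,:,::-1])
E
python3 m1.py
```

```text
top ring N 292 h 15.3 cloud mid [ 612.1 -237.1   15.2] mean [ 611.6 -236.8   14.8] ext [54.5 53.   7.5] circ ((388.1486511230469, 177.28378295898438), 9.71188735961914)
top lid N 297 h 15.1 cloud mid [ 416.9 -220.6   14.9] mean [ 417.4 -221.5   14. ] ext [52.  52.5  7.6] circ ((384.8999938964844, 243.6999969482422), 9.741768836975098)
top body N 325 h 28.6 cloud mid [ 460.1 -363.9   28.5] mean [ 459.8 -364.    27.5] ext [54.9 53.   7.9] circ ((434.89886474609375, 227.47752380371094), 10.215327262878418)
side ring N 251 h 14.6 cloud mid [ 614.1 -237.3   14.2] mean [ 614.9 -234.5   13.8] ext [53.4 58.3  7. ] circ ((287.65789794921875, 155.5), 9.670926094055176)
side lid N 260 h 13.1 cloud mid [ 421.  -218.5   12.7] mean [ 421.1 -218.2   12. ] ext [52.3 55.6  7.2] circ ((356.5, 169.5), 9.823541641235352)
side body N 284 h 27.0 cloud mid [ 463.3 -363.    26.8] mean [ 463.7 -362.7   26.1] ext [51.2 55.5  7.7] circ ((348.20587158203125, 130.5), 9.878697395324707)
ring tri [ 614.  -237.3   10.9]
lid tri [ 419.5 -222.4    7.7]
body tri [ 461.9 -364.8   24.1]
top (275, 195, 340, 255) [-4.8 -0.8  2.9  8.5 12.6 65.9]
side (285, 200, 355, 262) [-3.6 -1.   1.6  8.  23.1 65. ]
top (177, 210, 217, 248) [ -4.3   0.2   8.5  61.7  90.3 115.7]
side (268, 318, 325, 380) [ -3.3  -0.8   8.6  59.8  95.4 382.4]
```

View pics/crop.png

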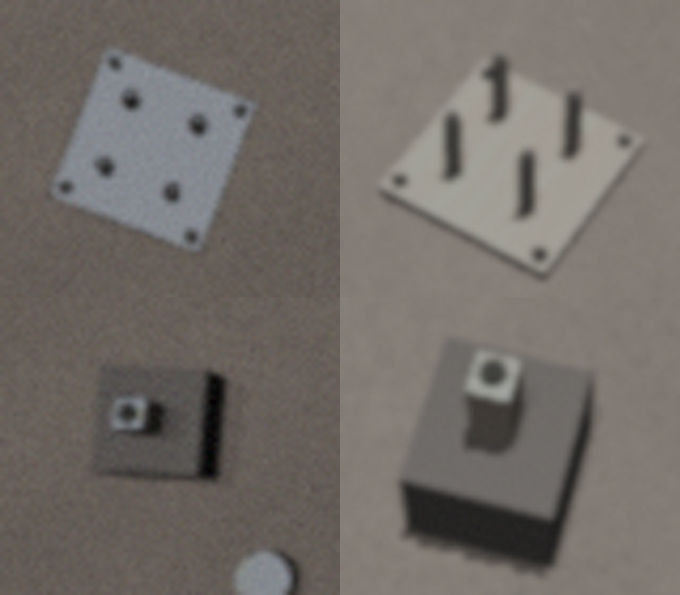

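The crops show the plate with four corner holes and dark posts, and the gauge head's white top with its dark button. Next I measure precisely.

```bash
cat > m2.py <<'E'
from h import *
from m1h import *
S=np.load('S.npy',allow_pickle=True).item()
for n,s in S.items():
    for k,h in(('ring',14),('lid',12),('body',26)): print(n,k,cyl(s,win[n][k],h))
def cpt(x,y,o): return np.array([x,y])/4.25+o
top=[cpt(*p,(270,190)) for p in((114,63),(240,110),(191,236),(66,187))]
side=[cpt(*p,(280-80,195)) for p in((624,140),(539,254),(400,181))]
a=np.array([ray(S['top'],dark(S['top'],p),8)[0] for p in top]);b=np.array([ray(S['side'],dark(S['side'],p),8)[0] for p in side])
print('top holes',a.round(1).tolist(),'c',a.mean(0).round(1),(a[0]+a[2])/2,(a[1]+a[3])/2)
e=np.r_[a[1]-a[0],a[2]-a[3]].reshape(2,3).sum(0);f=(a[3]-a[0])+(a[2]-a[1])
print('yaw',np.degrees(np.arctan2(e[1],e[0]))%90,np.degrees(np.arctan2(f[1],f[0]))%90)
print('side holes',b.round(1).tolist(),'c',(b[0]+b[2])/2)
g={'top':cpt(129,413-297.5,(160,200)),'side':cpt(493-340,373-297.5,(260,315))}
for n in g:
    q=dark(S[n],g[n],3);P=ray(S[n],q,114)[0];hd=bright(S[n],g[n]);print(n,'gauge button',q.round(2),P.round(1),'head',ray(S[n],hd[0],110)[0].round(1),hd[1],'area',hd[2])
c,s=bright(S['top'],g['top']),0
print('tri button',tri(S['top'],dark(S['top'],g['top'],3),S['side'],dark(S['side'],g['side'],3)).round(1))
for i,j in((1,0),(3,2)): print('tri hole',tri(S['top'],dark(S['top'],top[i]),S['side'],dark(S['side'],side[j])).round(1))
E
cat > m1h.py <<'E'
from h import *
F=6
win={'top':dict(ring=(388,177),lid=(386,244),body=(436,228)),'side':dict(ring=(288,156),lid=(357,170),body=(348,130))}
def tri(a,ua,b,ub):
    P=[s['mtx']@s['view'][:3] for s in(a,b)]
    X=cv2.triangulatePoints(P[0],P[1],np.float64(ua).reshape(2,1),np.float64(ub).reshape(2,1)).ravel();return X[:3]/X[3]
def up(s,uv,r):
    u,v=np.round(uv).astype(int);w=s['color'][v-r:v+r+1,u-r:u+r+1]
    return cv2.resize(w,None,fx=F,fy=F,interpolation=cv2.INTER_CUBIC),np.array([u-r,v-r])
def back(c,o): return (c+.5)/F-.5+o
def cyl(s,uv,h,z0=0,r=17):
    w,o=up(s,uv,r);H=cv2.cvtColor(w,cv2.COLOR_RGB2HSV)
    y=((H[...,1]>105)&(H[...,0]>12)&(H[...,0]<42)).astype(np.uint8)
    c=max(cv2.findContours(y,0,1)[0],key=cv2.contourArea)[:,0]
    p=back(c,o);o3=np.linalg.inv(s['view'])[:3,3]
    t,b,m=[ray(s,p,z)[:,:2] for z in(z0+h,z0,z0+h/2)]
    d=m.mean(0)-o3[:2];d/=np.linalg.norm(d);q=np.array([-d[1],d[0]])
    far,near=(t@d).max(),(b@d).min();l=m@q
    return ((far+near)/2*d+(l.max()+l.min())/2*q).round(1),'len',round(far-near,1),'wid',round(np.ptp(l),1)
def dark(s,uv,r=2):
    w,o=up(s,uv,r);g=255.-cv2.cvtColor(w,cv2.COLOR_RGB2GRAY);g=np.clip(g-np.percentile(g,50),0,None)
    v,u=np.mgrid[:g.shape[0],:g.shape[1]];return back(np.array([(u*g).sum(),(v*g).sum()])/g.sum(),o)
def bright(s,uv,r=8):
    w,o=up(s,uv,r);g=cv2.cvtColor(w,cv2.COLOR_RGB2GRAY);t=(int(g.max())+int(np.median(g)))/2
    c=max(cv2.findContours((g>t).astype(np.uint8),0,1)[0],key=cv2.contourArea)
    R=cv2.minAreaRect(c);return back(np.array(R[0]),o),np.round((*np.array(R[1])/F,R[2]),1),cv2.contourArea(c)/F/F
E
python3 m2.py
```

```text
top ring (array([ 612.6, -238.8]), 'len', np.float64(55.0), 'wid', np.float64(57.1))
top lid (array([ 418.2, -221.6]), 'len', np.float64(55.8), 'wid', np.float64(56.9))
top body (array([ 461.2, -366.8]), 'len', np.float64(54.0), 'wid', np.float64(57.4))
side ring (array([ 615., -239.]), 'len', np.float64(50.0), 'wid', np.float64(54.6))
side lid (array([ 421. , -222.3]), 'len', np.float64(50.9), 'wid', np.float64(54.5))
side body (array([ 463.7, -366.2]), 'len', np.float64(51.4), 'wid', np.float64(54.9))
top holes [[538.6, 31.7, 8.0], [503.6, -53.9, 8.0], [417.9, -18.8, 8.0], [453.9, 66.5, 8.0]] c [478.5   6.4   8. ] [478.23375174   6.4505552    8.        ] [478.73156708   6.27864499   8.        ]
yaw 67.40851626026324 67.67339332216628
side holes [[420.9, -18.0, 8.0], [456.0, 67.3, 8.0], [541.5, 31.7, 8.0]] c [481.18566125   6.84653471   8.        ]
top gauge button [189.74 226.86] [470.8 313.5 114. ] head [471.7 308.8 110. ] [ 6.7  3.2 88.4] area 9.63888888888889
side gauge button [295.56 332.35] [473.3 315.8 114. ] head [473.7 314.8 110. ] [10.2 10.2 17.7] area 43.486111111111114
tri button [472.4 314.4 111. ]
tri hole [470.2 -54.5 -34.5]
tri hole [492.2  69.8  67. ]
```

```bash
cat > g.py <<'E'
# plan a move: g.py x y z [tool-z turn deg]; keeps commanded pose in cmd.npy
import sys,os
from h import *
from scipy.spatial.transform import Rotation as R
st=sensors.read_state()
if os.path.exists('cmd.npy'): c=np.load('cmd.npy')
else: c=np.r_[246.396,601.481,231.29,R.from_quat(np.r_[st['tcp_rot'][1:],st['tcp_rot'][0]]).as_rotvec()]
r=R.from_rotvec(c[3:]);t=np.array([float(a) for a in sys.argv[1:4]]);d=float(sys.argv[4]) if len(sys.argv)>4 else 0
o=(r.inv().apply(t-c[:3])/10).round(2)
print('offset cm',o.tolist(),'dist mm',np.linalg.norm(t-c[:3]).round(1),'axes x',r.as_matrix()[:,0].round(3),'y',r.as_matrix()[:,1].round(3),'| meas-cmd now',(st['tool_pos']-c[:3]).round(2))
np.save('cmd.npy',np.r_[c[:3]+r.apply(o*10),(r*R.from_rotvec([0,0,np.radians(d)])).as_rotvec()])
E
python3 g.py 540 150 200 90.2; python3 g.py 462.5 -366.5 120
```

```text
offset cm [-44.28, -30.65, 3.17] dist mm 539.5 axes x [-0.925  0.379 -0.   ] y [ 0.379  0.925 -0.001] | meas-cmd now [-0.14 -0.34 -0.52]
offset cm [-50.68, 12.58, 8.05] dist mm 528.4 axes x [ 0.382  0.924 -0.001] y [ 0.924 -0.382  0.   ] | meas-cmd now [-293.72  451.15   30.82]
```

Call:
move_arm:
  fingers: [1, 1, 1, 1, 1, 1, 1, 1, 1, 1, 1, 1, 1, 1, 1, 1, 1, 1]
  offset:
    - [-44.28, -30.65, 3.17]
    - [-44.28, -30.65, 3.17]
    - [-44.28, -30.65, 3.17]
    - [-44.28, -30.65, 3.17]
    - [-44.28, -30.65, 3.17]
    - [-44.28, -30.65, 3.17]
    - [-44.28, -30.65, 3.17]
    - [-44.28, -30.65, 3.17]
    - [-44.28, -30.65, 3.17]
    - [-44.28, -30.65, 3.17]
    - [-44.28, -30.65, 3.17]
    - [-44.28, -30.65, 3.17]
    - [-44.28, -30.65, 3.17]
    - [-44.28, -30.65, 3.17]
    - [-44.28, -30.65, 3.17]
    - [-44.28, -30.65, 3.17]
    - [-44.28, -30.65, 3.17]
    - [-44.28, -30.65, 3.17]
  angular:
    - [0, 0, 90.2]
    - [0, 0, 90.2]
    - [0, 0, 90.2]
    - [0, 0, 90.2]
    - [0, 0, 90.2]
    - [0, 0, 90.2]
    - [0, 0, 90.2]
    - [0, 0, 90.2]
    - [0, 0, 90.2]
    - [0, 0, 90.2]
    - [0, 0, 90.2]
    - [0, 0, 90.2]
    - [0, 0, 90.2]
    - [0, 0, 90.2]
    - [0, 0, 90.2]
    - [0, 0, 90.2]
    - [0, 0, 90.2]
    - [0, 0, 90.2]

```text
t: 2.0
tool_pos: [539.8, 150.4, 199.7]
tcp_rot: [-0.0, 0.831, 0.556, 0.0]
force: [0.7, 0.7, 1.4]
finger_gap: 85.2
finger_force: 0.0
```

Call:
move_arm:
  fingers: [1, 1, 1, 1, 1, 1, 1, 1, 1, 1, 1, 1, 1, 1, 1, 1]
  offset:
    - [-50.68, 12.58, 8.05]
    - [-50.68, 12.58, 8.05]
    - [-50.68, 12.58, 8.05]
    - [-50.68, 12.58, 8.05]
    - [-50.68, 12.58, 8.05]
    - [-50.68, 12.58, 8.05]
    - [-50.68, 12.58, 8.05]
    - [-50.68, 12.58, 8.05]
    - [-50.68, 12.58, 8.05]
    - [-50.68, 12.58, 8.05]
    - [-50.68, 12.58, 8.05]
    - [-50.68, 12.58, 8.05]
    - [-50.68, 12.58, 8.05]
    - [-50.68, 12.58, 8.05]
    - [-50.68, 12.58, 8.05]
    - [-50.68, 12.58, 8.05]
  angular:
    - [0, 0, 0]
    - [0, 0, 0]
    - [0, 0, 0]
    - [0, 0, 0]
    - [0, 0, 0]
    - [0, 0, 0]
    - [0, 0, 0]
    - [0, 0, 0]
    - [0, 0, 0]
    - [0, 0, 0]
    - [0, 0, 0]
    - [0, 0, 0]
    - [0, 0, 0]
    - [0, 0, 0]
    - [0, 0, 0]
    - [0, 0, 0]

```text
t: 3.6
tool_pos: [463.2, -365.1, 119.3]
tcp_rot: [-0.0, 0.831, 0.557, 0.0]
force: [-0.0, 1.1, 0.2]
finger_gap: 84.9
finger_force: 0.0
```

```bash
python3 g.py 462.5 -366.5 4
python3 - <<'E'
from h import *
snap('side','a.png');i=cv2.imread('pics/a.png')[40:240,220:470];cv2.imwrite('pics/a.png',cv2.resize(i,None,fx=3,fy=3))
E
```

```text
offset cm [0.01, 0.0, 11.6] dist mm 116.0 axes x [ 0.382  0.924 -0.001] y [ 0.924 -0.382  0.   ] | meas-cmd now [ 0.69  1.36 -0.74]
```

View pics/a.png

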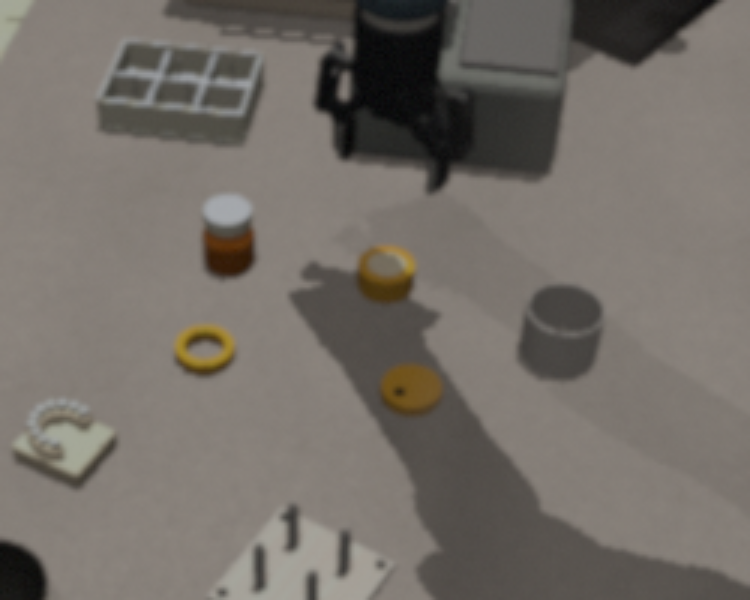

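The gripper is open above the body (picture 385,270) with its fingers to either side and clear of the jar. Descending.

Call:
move_arm:
  fingers: [1, 1, 1, 1, 1, 1, 1, 1, 0, 0, 0, 0, 0, 0, 0, 0]
  offset:
    - [0, 0, 3]
    - [0, 0, 6]
    - [0, 0, 8.5]
    - [0, 0, 10]
    - [0, 0, 11]
    - [0, 0, 11.6]
    - [0, 0, 11.6]
    - [0, 0, 11.6]
    - [0, 0, 11.6]
    - [0, 0, 11.6]
    - [0, 0, 11.6]
    - [0, 0, 11.6]
    - [0, 0, 11.6]
    - [0, 0, 11.6]
    - [0, 0, 11.6]
    - [0, 0, 11.6]
  angular:
    - [0, 0, 0]
    - [0, 0, 0]
    - [0, 0, 0]
    - [0, 0, 0]
    - [0, 0, 0]
    - [0, 0, 0]
    - [0, 0, 0]
    - [0, 0, 0]
    - [0, 0, 0]
    - [0, 0, 0]
    - [0, 0, 0]
    - [0, 0, 0]
    - [0, 0, 0]
    - [0, 0, 0]
    - [0, 0, 0]
    - [0, 0, 0]

```text
t: 5.25
tool_pos: [462.4, -366.4, 4.1]
tcp_rot: [-0.0, 0.831, 0.556, 0.0]
force: [-2.0, 1.5, 8.3]
finger_gap: 53.4
finger_force: 61.8
```

```bash
python3 g.py 462.5 -366.5 94
```

```text
offset cm [-0.01, 0.0, -9.0] dist mm 90.0 axes x [ 0.382  0.924 -0.001] y [ 0.924 -0.382  0.   ] | meas-cmd now [-0.09  0.07  0.07]
```

Call:
move_arm:
  fingers: [0, 0, 0, 0, 0, 0]
  offset:
    - [0, 0, -1]
    - [0, 0, -3]
    - [0, 0, -6]
    - [0, 0, -9]
    - [0, 0, -9]
    - [0, 0, -9]
  angular:
    - [0, 0, 0]
    - [0, 0, 0]
    - [0, 0, 0]
    - [0, 0, 0]
    - [0, 0, 0]
    - [0, 0, 0]

```text
t: 5.85
tool_pos: [462.7, -366.2, 93.5]
tcp_rot: [0.0, 0.831, 0.556, 0.0]
force: [-0.2, 0.5, -3.9]
finger_gap: 53.2
finger_force: 64.1
```

Run:
```python
from m1h import *
s=snap('side');st=sensors.read_state();print(st['tool_pos'].round(1),st['force'].round(1),st['finger_gap'])
q=proj(s,[462.5,-366.5,103])[0];print(q,cyl(s,q,26,90,20))
w,o=up(s,q,40);cv2.imwrite('pics/b.png',w[:,:,::-1])
```

```text
[ 462.1 -365.7   92.5] [ 0.   0.2 -3. ] 53.22171637783591
[350.26444826 105.72772705] (array([ 468.8, -366.7]), 'len', np.float64(49.9), 'wid', np.float64(54.2))
```

View pics/b.png

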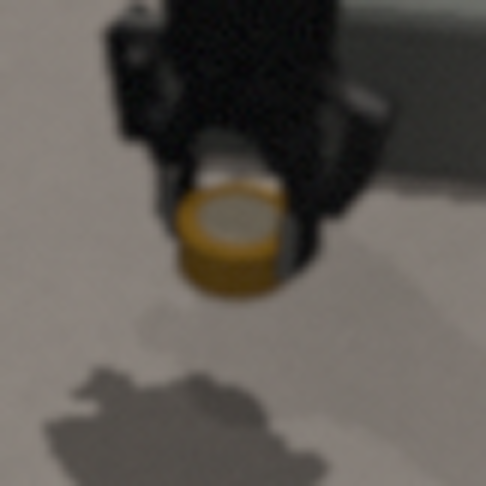

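The body is held level. The right finger hides its rim, so I use the patch centre at crop (238,218).

```bash
cat >> m1h.py <<'E'
def patch(s,uv,z,r=14):
    w,o=up(s,uv,r);H=cv2.cvtColor(w,cv2.COLOR_RGB2HSV);L=(H[...,1]<105).astype(np.uint8)
    k,lab,stt,cen=cv2.connectedComponentsWithStats(L);c=np.array(w.shape[:2])//2
    i=lab[c[1],c[0]];return ray(s,back(cen[i],o),z)[0].round(1),stt[i,2:5]/F
E
python3 - <<'E'
from m1h import *
S=np.load('S.npy',allow_pickle=True).item()
print('before side',patch(S['side'],(348,129),26),'top',patch(S['top'],(435.5,227.5),26))
s=snap('side');print(ray(s,(349.25,101.9),115.5),patch(s,(349.25,101.9),115.5))
E
python3 g.py 479.9 6.6 120; python3 g.py 479.9 6.6 80
```

```text
before side (array([ 463.6, -365.4,   26. ]), array([ 13.33333333,   9.16666667, 568.83333333])) top (array([ 460.8, -365.8,   26. ]), array([ 12.83333333,  12.83333333, 760.83333333]))
[[ 465.96341541 -366.47835324  115.5       ]] (array([ 466.3, -373.5,  115.5]), array([  29.        ,   29.        , 3799.33333333]))
offset cm [35.14, -12.65, -2.64] dist mm 374.4 axes x [ 0.382  0.924 -0.001] y [ 0.924 -0.382  0.   ] | meas-cmd now [-0.69  1.08 -2.03]
offset cm [0.01, -0.0, 4.0] dist mm 40.0 axes x [ 0.382  0.924 -0.001] y [ 0.924 -0.382  0.   ] | meas-cmd now [ -18.13 -372.01  -28.05]
```

Call:
move_arm:
  fingers: [0, 0, 0, 0, 0, 0, 0, 0, 0, 0, 0, 0, 0]
  offset:
    - [0, 0, -2.64]
    - [7, -2.53, -2.64]
    - [11, -4, -2.64]
    - [15, -5.4, -2.64]
    - [19, -6.8, -2.64]
    - [23, -8.3, -2.64]
    - [27, -9.7, -2.64]
    - [31, -11.2, -2.64]
    - [34, -12.3, -2.64]
    - [35.14, -12.65, -2.64]
    - [35.14, -12.65, -2.64]
    - [35.14, -12.65, -2.64]
    - [35.14, -12.65, -2.64]
  angular:
    - [0, 0, 0]
    - [0, 0, 0]
    - [0, 0, 0]
    - [0, 0, 0]
    - [0, 0, 0]
    - [0, 0, 0]
    - [0, 0, 0]
    - [0, 0, 0]
    - [0, 0, 0]
    - [0, 0, 0]
    - [0, 0, 0]
    - [0, 0, 0]
    - [0, 0, 0]

```text
t: 7.25
tool_pos: [479.7, 4.6, 119.3]
tcp_rot: [0.0, 0.832, 0.555, -0.0]
force: [0.2, 0.8, -2.2]
finger_gap: 53.1
finger_force: 64.3
```

Run:
```python
from m1h import *
s=snap('side');st=sensors.read_state();T=st['tool_pos'];print(T.round(1))
w=[]
q=proj(s,[T[0]+2,T[1],T[2]-4+26])[0];w,o=up(s,q,40);cv2.imwrite('pics/c.png',w[:,:,::-1]);print(q,o)
t=snap('top');q=proj(t,[480,6,64])[0];w,o=up(t,q,40)
```

```text
[479.7   4.7 119.4]
[320.44971558 194.80671561] [280 155]
```

View pics/c.png

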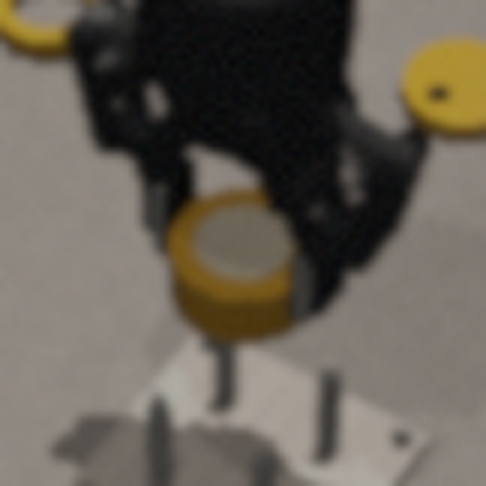

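The patch centre at (243,243) in the crop puts the body about 1.4 mm off in x and in y from the fixture centre. The correct target is about (478.4, 6.3), which agrees with the top camera.

```bash
python3 g.py 479.9 6.6 120; python3 g.py 478.5 8 84
```

```text
offset cm [-0.01, -0.0, -4.0] dist mm 40.0 axes x [ 0.382  0.924 -0.001] y [ 0.924 -0.382  0.   ] | meas-cmd now [-0.15 -1.63 39.43]
offset cm [0.08, -0.18, 3.6] dist mm 36.1 axes x [ 0.382  0.924 -0.001] y [ 0.924 -0.382  0.   ] | meas-cmd now [-0.13 -1.58 -0.57]
```

Call:
move_arm:
  fingers: [0, 0, 0, 0, 0, 0]
  offset:
    - [0.08, -0.18, 1]
    - [0.08, -0.18, 2.4]
    - [0.08, -0.18, 3.6]
    - [0.08, -0.18, 3.6]
    - [0.08, -0.18, 3.6]
    - [0.08, -0.18, 3.6]
  angular:
    - [0, 0, 0]
    - [0, 0, 0]
    - [0, 0, 0]
    - [0, 0, 0]
    - [0, 0, 0]
    - [0, 0, 0]

```text
t: 7.95
tool_pos: [478.9, 8.0, 83.8]
tcp_rot: [0.0, 0.831, 0.556, 0.0]
force: [0.8, -0.3, -2.8]
finger_gap: 53.1
finger_force: 64.3
```

```bash
python3 g.py 478.5 7.5 12
```

```text
offset cm [-0.04, 0.01, 7.2] dist mm 72.0 axes x [ 0.382  0.924 -0.001] y [ 0.924 -0.382  0.   ] | meas-cmd now [ 0.39  0.05 -0.21]
```

```bash
python3 g.py 478.5 8 84; python3 g.py 478.3 6.4 44
```

```text
offset cm [0.04, -0.01, -7.2] dist mm 72.0 axes x [ 0.382  0.924 -0.001] y [ 0.924 -0.382  0.   ] | meas-cmd now [ 0.47  0.53 71.79]
offset cm [-0.15, 0.04, 4.0] dist mm 40.0 axes x [ 0.382  0.924 -0.001] y [ 0.924 -0.382  0.   ] | meas-cmd now [ 0.39  0.05 -0.21]
```

Call:
move_arm:
  fingers: [0, 0, 0, 0, 0, 0, 0, 0, 0]
  offset:
    - [-0.16, 0.04, 0.5]
    - [-0.16, 0.04, 0.9]
    - [-0.16, 0.04, 1.4]
    - [-0.16, 0.04, 1.9]
    - [-0.16, 0.04, 2.4]
    - [-0.16, 0.04, 2.9]
    - [-0.16, 0.04, 3.4]
    - [-0.16, 0.04, 4]
    - [-0.16, 0.04, 4]
  angular:
    - [0, 0, 0]
    - [0, 0, 0]
    - [0, 0, 0]
    - [0, 0, 0]
    - [0, 0, 0]
    - [0, 0, 0]
    - [0, 0, 0]
    - [0, 0, 0]
    - [0, 0, 0]

```text
t: 8.85
tool_pos: [477.8, 6.5, 42.7]
tcp_rot: [-0.0, 0.831, 0.556, -0.001]
force: [0.2, -0.3, -2.0]
finger_gap: 52.7
finger_force: 64.3
```

Call:
move_arm:
  fingers: [0, 0, 0, 0, 0, 0, 0]
  offset:
    - [0, 0, 0.8]
    - [0, 0, 1.6]
    - [0, 0, 2.4]
    - [0, 0, 2.8]
    - [0, 0, 3]
    - [0, 0, 3.15]
    - [0, 0, 3.15]
  angular:
    - [0, 0, 0]
    - [0, 0, 0]
    - [0, 0, 0]
    - [0, 0, 0]
    - [0, 0, 0]
    - [0, 0, 0]
    - [0, 0, 0]

```text
t: 9.55
tool_pos: [478.5, 6.4, 12.1]
tcp_rot: [0.0, 0.831, 0.556, 0.0]
force: [-0.5, 1.0, -2.6]
finger_gap: 53.1
finger_force: 64.5
```

Call:
move_arm:
  fingers: [0, 0, 1, 1, 1, 1, 1, 1]
  offset:
    - [0, 0, 0.05]
    - [0, 0, 0.1]
    - [0, 0, 0.1]
    - [0, 0, 0.1]
    - [0, 0, 0.1]
    - [0, 0, 0.1]
    - [0, 0, 0.1]
    - [0, 0, 0.1]
  angular:
    - [0, 0, 0]
    - [0, 0, 0]
    - [0, 0, 0]
    - [0, 0, 0]
    - [0, 0, 0]
    - [0, 0, 0]
    - [0, 0, 0]
    - [0, 0, 0]

```text
t: 10.35
tool_pos: [478.3, 6.5, 11.0]
tcp_rot: [0.0, 0.831, 0.556, -0.0]
force: [0.1, 0.5, -0.0]
finger_gap: 85.6
finger_force: 0.0
```

```bash
python3 g.py 478.3 6.4 11.5;python3 g.py 478.3 6.4 120; python3 g.py 612.7 -238.9 100; python3 g.py 612.7 -238.9 2
```

```text
offset cm [0.0, -0.0, 3.25] dist mm 32.5 axes x [ 0.382  0.924 -0.001] y [ 0.924 -0.382  0.   ] | meas-cmd now [-3.000e-02  9.000e-02 -3.306e+01]
offset cm [-0.01, -0.0, -10.85] dist mm 108.5 axes x [ 0.382  0.924 -0.001] y [ 0.924 -0.382  0.   ] | meas-cmd now [-0.02  0.12 -0.56]
offset cm [-17.53, 21.79, 2.02] dist mm 280.4 axes x [ 0.382  0.924 -0.001] y [ 0.924 -0.382  0.   ] | meas-cmd now [-1.0000e-02  1.1000e-01 -1.0906e+02]
offset cm [0.01, 0.0, 9.8] dist mm 98.0 axes x [ 0.382  0.924 -0.001] y [ 0.924 -0.382  0.   ] | meas-cmd now [-134.35  245.41  -89.06]
```

Call:
move_arm:
  fingers: [1, 1, 1, 1, 1, 1, 1, 1, 1, 1, 1, 1, 1, 1, 1, 1, 1, 1, 1, 1]
  offset:
    - [0, 0, -2]
    - [0, 0, -6]
    - [0, 0, -10.85]
    - [-3, 3.7, -10.85]
    - [-6, 7.45, -10.5]
    - [-9, 11.2, -10]
    - [-12, 14.9, -9.5]
    - [-15, 18.6, -9]
    - [-17.53, 21.79, -8.83]
    - [-17.53, 21.79, -8.83]
    - [-17.53, 21.79, -8.83]
    - [-17.53, 21.79, -5]
    - [-17.53, 21.79, -2]
    - [-17.53, 21.79, -0.5]
    - [-17.53, 21.79, 0.4]
    - [-17.53, 21.79, 0.8]
    - [-17.53, 21.79, 1]
    - [-17.53, 21.79, 1.1]
    - [-17.53, 21.79, 1.1]
    - [-17.53, 21.79, 1.1]
  angular:
    - [0, 0, 0]
    - [0, 0, 0]
    - [0, 0, 0]
    - [0, 0, 0]
    - [0, 0, 0]
    - [0, 0, 0]
    - [0, 0, 0]
    - [0, 0, 0]
    - [0, 0, 0]
    - [0, 0, 0]
    - [0, 0, 0]
    - [0, 0, 0]
    - [0, 0, 0]
    - [0, 0, 0]
    - [0, 0, 0]
    - [0, 0, 0]
    - [0, 0, 0]
    - [0, 0, 0]
    - [0, 0, 0]
    - [0, 0, 0]

```text
t: 12.35
tool_pos: [613.1, -239.0, 0.7]
tcp_rot: [0.0, 0.831, 0.556, 0.0]
force: [-1.1, -0.0, 0.8]
finger_gap: 85.6
finger_force: 0.0
```

```bash
python3 g.py 612.7 -238.9 0.5
python3 - <<'E'
from m1h import *
s=snap('side');print(patch(s,proj(s,[481,7,34])[0],34)) 
t=snap('top');print(patch(t,proj(t,[478.4,6,34])[0],34))
w,o=up(s,proj(s,[530,-100,20])[0],66);cv2.imwrite('pics/d.png',cv2.resize(w,(600,600))[:,:,::-1])
E
```

```text
offset cm [0.01, 0.0, 0.15] dist mm 1.5 axes x [ 0.382  0.924 -0.001] y [ 0.924 -0.382  0.   ] | meas-cmd now [ 0.44 -0.06 -1.36]
(array([482. ,   3.2,  34. ]), array([  29.        ,   29.        , 3396.33333333]))
(array([478.1,   7.5,  34. ]), array([  29.        ,   29.        , 5022.33333333]))
```

View pics/d.png

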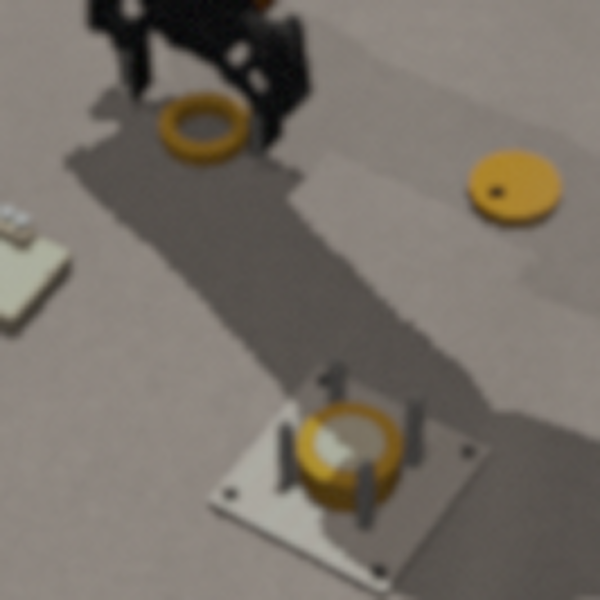

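The body sits flat in the pocket (350,450), and the fingers straddle the ring (205,127). Now I grip the ring, lift it and carry it over.

```bash
python3 g.py 612.7 -238.9 100; python3 g.py 478.3 6.4 112; python3 g.py 478.3 6.4 84
```

```text
offset cm [-0.02, 0.0, -9.95] dist mm 99.5 axes x [ 0.382  0.924 -0.001] y [ 0.924 -0.382  0.   ] | meas-cmd now [ 0.25 -0.1  -0.07]
offset cm [17.53, -21.79, -1.22] dist mm 280.0 axes x [ 0.382  0.924 -0.001] y [ 0.924 -0.382  0.   ] | meas-cmd now [ 2.900e-01 -2.000e-02 -9.957e+01]
offset cm [0.01, -0.0, 2.8] dist mm 28.0 axes x [ 0.382  0.924 -0.001] y [ 0.924 -0.382  0.   ] | meas-cmd now [ 134.63 -245.31 -111.57]
```

Call:
move_arm:
  fingers: [0, 0, 0, 0, 0, 0, 0, 0, 0, 0, 0, 0, 0]
  offset:
    - [0, 0, 0]
    - [0, 0, 0]
    - [0, 0, 0]
    - [0, 0, 0]
    - [0, 0, 0]
    - [0, 0, 0]
    - [0, 0, 0]
    - [0, 0, 0]
    - [0, 0, -1]
    - [0, 0, -3]
    - [0, 0, -6.5]
    - [0, 0, -10]
    - [0, 0, -10]
  angular:
    - [0, 0, 0]
    - [0, 0, 0]
    - [0, 0, 0]
    - [0, 0, 0]
    - [0, 0, 0]
    - [0, 0, 0]
    - [0, 0, 0]
    - [0, 0, 0]
    - [0, 0, 0]
    - [0, 0, 0]
    - [0, 0, 0]
    - [0, 0, 0]
    - [0, 0, 0]

```text
t: 13.75
tool_pos: [616.3, -240.9, 106.7]
tcp_rot: [0.004, 0.831, 0.556, 0.003]
force: [0.9, -1.2, -1.7]
finger_gap: 53.5
finger_force: 63.3
```

Call:
move_arm:
  fingers: [0, 0, 0, 0, 0, 0, 0, 0, 0, 0, 0, 0, 0]
  offset:
    - [0, 0, 0]
    - [2.5, -3.1, -0.5]
    - [5, -6.2, -1]
    - [7.5, -9.3, -1.2]
    - [10, -12.4, -1.2]
    - [12.5, -15.5, -1.2]
    - [15, -18.65, -1.2]
    - [16.5, -20.5, -1.2]
    - [17.53, -21.79, -1.2]
    - [17.53, -21.79, -1.2]
    - [17.53, -21.79, -1.2]
    - [17.53, -21.79, -1.2]
    - [17.53, -21.79, -1.2]
  angular:
    - [0, 0, 0]
    - [0, 0, 0]
    - [0, 0, 0]
    - [0, 0, 0]
    - [0, 0, 0]
    - [0, 0, 0]
    - [0, 0, 0]
    - [0, 0, 0]
    - [0, 0, 0]
    - [0, 0, 0]
    - [0, 0, 0]
    - [0, 0, 0]
    - [0, 0, 0]

```text
t: 15.05
tool_pos: [478.7, 5.3, 112.0]
tcp_rot: [0.0, 0.832, 0.555, -0.0]
force: [-0.3, -1.1, -1.1]
finger_gap: 53.1
finger_force: 63.5
```

Run:
```python
from m1h import *
s=snap('side');st=sensors.read_state();T=st['tool_pos'];print(T.round(1),st['force'].round(1))
q=proj(s,[T[0]+2.8,T[1]+.7,T[2]+13])[0];w,o=up(s,q,40);cv2.imwrite('pics/e.png',w[:,:,::-1]);print(q,o,(q-o+.5)*6-.5)
```

```text
[478.6   5.4 112. ] [ 0.1 -0.4 -1.3]
[320.42733205 200.22988517] [280 160] [245.06399228 243.87931102]
```

View pics/e.png

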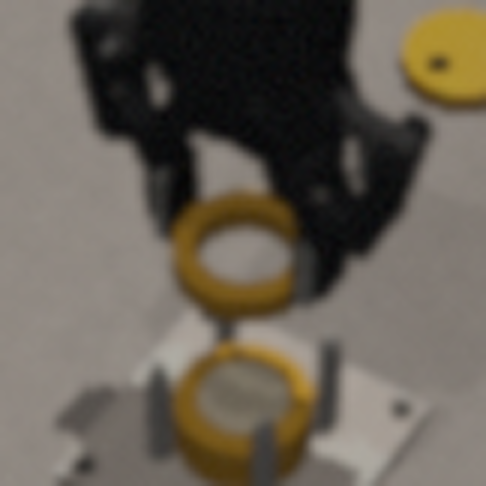

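The ring is held level above the body, at about (245,245) in the crop as predicted. Lowering it.

Call:
move_arm:
  fingers: [0, 0, 0, 0, 0, 0, 0, 0, 0, 0, 0, 0, 0, 0]
  offset:
    - [0, 0, 1.5]
    - [0, 0, 3]
    - [0, 0, 3.8]
    - [0, 0, 3.8]
    - [0, 0, 4.3]
    - [0, 0, 4.8]
    - [0, 0, 5.3]
    - [0, 0, 5.8]
    - [0, 0, 6.4]
    - [0, 0, 7]
    - [0, 0, 7.3]
    - [0, 0, 7.5]
    - [0, 0, 7.65]
    - [0, 0, 7.65]
  angular:
    - [0, 0, 0]
    - [0, 0, 0]
    - [0, 0, 0]
    - [0, 0, 0]
    - [0, 0, 0]
    - [0, 0, 0]
    - [0, 0, 0]
    - [0, 0, 0]
    - [0, 0, 0]
    - [0, 0, 0]
    - [0, 0, 0]
    - [0, 0, 0]
    - [0, 0, 0]
    - [0, 0, 0]

```text
t: 16.5
tool_pos: [478.3, 6.4, 35.4]
tcp_rot: [0.0, 0.831, 0.556, -0.0]
force: [0.2, 0.4, -1.7]
finger_gap: 53.3
finger_force: 63.5
```

Call:
move_arm:
  fingers: [0, 0, 0, 1, 1, 1, 1, 1, 1]
  offset:
    - [0, 0, 0.05]
    - [0, 0, 0.1]
    - [0, 0, 0.1]
    - [0, 0, 0.1]
    - [0, 0, 0.1]
    - [0, 0, 0.1]
    - [0, 0, 0.1]
    - [0, 0, 0.1]
    - [0, 0, 0.1]
  angular:
    - [0, 0, 0]
    - [0, 0, 0]
    - [0, 0, 0]
    - [0, 0, 0]
    - [0, 0, 0]
    - [0, 0, 0]
    - [0, 0, 0]
    - [0, 0, 0]
    - [0, 0, 0]

```text
t: 17.4
tool_pos: [478.3, 6.5, 34.5]
tcp_rot: [0.0, 0.831, 0.556, 0.0]
force: [-0.3, -0.4, -0.3]
finger_gap: 85.4
finger_force: 0.0
```

```bash
python3 g.py 478.3 6.4 34.5; python3 g.py 418.3 -222 34.5
```

```text
offset cm [0.0, -0.0, 4.95] dist mm 49.5 axes x [ 0.382  0.924 -0.001] y [ 0.924 -0.382  0.   ] | meas-cmd now [ 1.000e-02  4.000e-02 -4.952e+01]
offset cm [-23.4, 3.18, 0.03] dist mm 236.1 axes x [ 0.382  0.924 -0.001] y [ 0.924 -0.382  0.   ] | meas-cmd now [ 0.02  0.09 -0.02]
```

Call:
move_arm:
  fingers: [1, 1, 1, 1, 1, 1, 1, 1, 1, 1, 1, 1, 1, 1, 1, 1, 1, 1, 1]
  offset:
    - [0, 0, -2]
    - [0, 0, -5]
    - [0, 0, -8.5]
    - [-4, 0.5, -8.5]
    - [-8, 1.1, -8]
    - [-12, 1.6, -7.5]
    - [-16, 2.2, -7]
    - [-20, 2.7, -6.5]
    - [-23.4, 3.18, -6.5]
    - [-23.4, 3.18, -6.5]
    - [-23.4, 3.18, -6.5]
    - [-23.4, 3.18, -3]
    - [-23.4, 3.18, 0]
    - [-23.4, 3.18, 1.8]
    - [-23.4, 3.18, 2.6]
    - [-23.4, 3.18, 3.1]
    - [-23.4, 3.18, 3.4]
    - [-23.4, 3.18, 3.4]
    - [-23.4, 3.18, 3.4]
  angular:
    - [0, 0, 0]
    - [0, 0, 0]
    - [0, 0, 0]
    - [0, 0, 0]
    - [0, 0, 0]
    - [0, 0, 0]
    - [0, 0, 0]
    - [0, 0, 0]
    - [0, 0, 0]
    - [0, 0, 0]
    - [0, 0, 0]
    - [0, 0, 0]
    - [0, 0, 0]
    - [0, 0, 0]
    - [0, 0, 0]
    - [0, 0, 0]
    - [0, 0, 0]
    - [0, 0, 0]
    - [0, 0, 0]

```text
t: 19.3
tool_pos: [418.8, -222.0, 1.1]
tcp_rot: [0.0, 0.831, 0.556, 0.0]
force: [0.4, 0.6, -0.5]
finger_gap: 85.3
finger_force: 0.0
```

Run:
```python
from m1h import *
s=snap('side')
w,o=up(s,proj(s,[450,-110,20])[0],60);cv2.imwrite('pics/f.png',cv2.resize(w,(600,600))[:,:,::-1])
```

```text
(no output)
```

View pics/f.png

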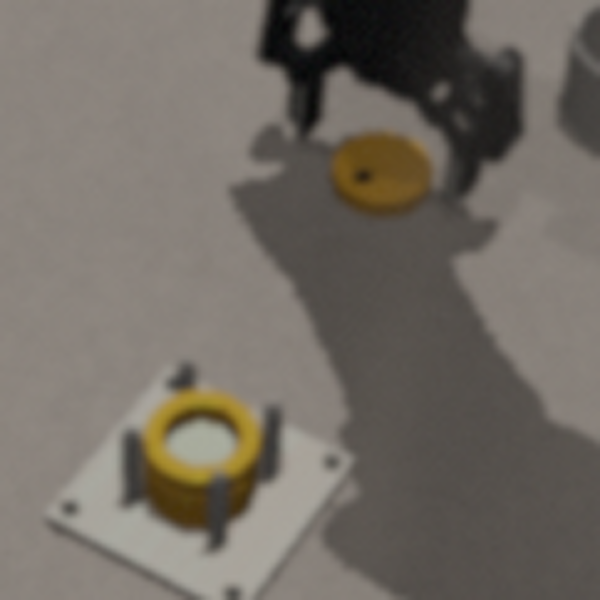

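The ring is seated flat on the body (203,440), and the lid (382,170) is between the fingers. Grip, lift and carry.

Call:
move_arm:
  fingers: [0, 0, 0, 0, 0, 0, 0, 0, 0, 0, 0, 0, 0]
  offset:
    - [0, 0, 0]
    - [0, 0, 0]
    - [0, 0, 0]
    - [0, 0, 0]
    - [0, 0, 0]
    - [0, 0, 0]
    - [0, 0, 0]
    - [0, 0, 0]
    - [0, 0, -1]
    - [0, 0, -3.5]
    - [0, 0, -7]
    - [0, 0, -10]
    - [0, 0, -10]
  angular:
    - [0, 0, 0]
    - [0, 0, 0]
    - [0, 0, 0]
    - [0, 0, 0]
    - [0, 0, 0]
    - [0, 0, 0]
    - [0, 0, 0]
    - [0, 0, 0]
    - [0, 0, 0]
    - [0, 0, 0]
    - [0, 0, 0]
    - [0, 0, 0]
    - [0, 0, 0]

```text
t: 20.65
tool_pos: [420.4, -223.0, 103.8]
tcp_rot: [0.003, 0.831, 0.556, 0.002]
force: [1.4, -0.4, -2.6]
finger_gap: 52.4
finger_force: 63.3
```

Call:
move_arm:
  fingers: [0, 0, 0, 0, 0, 0, 0, 0, 0, 0, 0, 0, 0, 0]
  offset:
    - [0, 0, -0.5]
    - [3, -0.4, -1]
    - [6, -0.8, -1.2]
    - [9, -1.2, -1.2]
    - [12, -1.63, -1.2]
    - [15, -2.04, -1.2]
    - [18, -2.45, -1.2]
    - [21, -2.85, -1.2]
    - [23.4, -3.18, -1.2]
    - [23.4, -3.18, -1.2]
    - [23.4, -3.18, -1.2]
    - [23.4, -3.18, 1]
    - [23.4, -3.18, 2]
    - [23.4, -3.18, 2]
  angular:
    - [0, 0, 0]
    - [0, 0, 0]
    - [0, 0, 0]
    - [0, 0, 0]
    - [0, 0, 0]
    - [0, 0, 0]
    - [0, 0, 0]
    - [0, 0, 0]
    - [0, 0, 0]
    - [0, 0, 0]
    - [0, 0, 0]
    - [0, 0, 0]
    - [0, 0, 0]
    - [0, 0, 0]

```text
t: 22.05
tool_pos: [476.5, 5.2, 79.1]
tcp_rot: [-0.001, 0.832, 0.555, -0.002]
force: [1.0, 0.8, -1.5]
finger_gap: 52.3
finger_force: 63.3
```

Run:
```python
from m1h import *
st=sensors.read_state();print(st['tool_pos'].round(1),st['force'].round(1))
s=snap('side')
w,o=up(s,proj(s,[481,7,70])[0],40);cv2.imwrite('pics/g.png',w[:,:,::-1])
```

```text
[476.5   5.2  79.1] [ 1.   0.8 -1.5]
```

View pics/g.png

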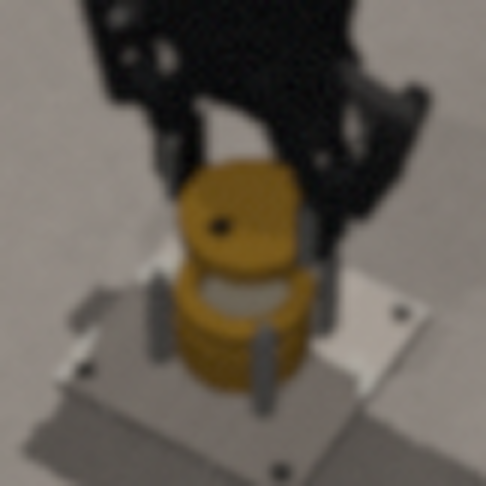

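The lid is level above the stack with its mark up. Lowering.

Call:
move_arm:
  fingers: [0, 0, 0, 0, 0, 0, 0, 0, 0, 0, 0, 0, 0, 0]
  offset:
    - [0, 0, 0]
    - [0, 0, 0]
    - [0, 0, 0.4]
    - [0, 0, 0.8]
    - [0, 0, 1.2]
    - [0, 0, 1.6]
    - [0, 0, 2]
    - [0, 0, 2.4]
    - [0, 0, 2.7]
    - [0, 0, 2.9]
    - [0, 0, 3.05]
    - [0, 0, 3.15]
    - [0, 0, 3.15]
    - [0, 0, 3.15]
  angular:
    - [0, 0, 0]
    - [0, 0, 0]
    - [0, 0, 0]
    - [0, 0, 0]
    - [0, 0, 0]
    - [0, 0, 0]
    - [0, 0, 0]
    - [0, 0, 0]
    - [0, 0, 0]
    - [0, 0, 0]
    - [0, 0, 0]
    - [0, 0, 0]
    - [0, 0, 0]
    - [0, 0, 0]

```text
t: 23.5
tool_pos: [478.4, 6.5, 49.5]
tcp_rot: [-0.0, 0.831, 0.556, 0.0]
force: [-2.2, -0.2, 4.7]
finger_gap: 52.3
finger_force: 64.1
```

Call:
move_arm:
  fingers: [1, 1, 1, 1, 1, 1, 1, 1, 1, 1]
  offset:
    - [0, 0, 0]
    - [0, 0, 0]
    - [0, 0, 0]
    - [0, 0, 0]
    - [0, 0, 0]
    - [0, 0, 0]
    - [0, 0, -2]
    - [0, 0, -6]
    - [0, 0, -10]
    - [0, 0, -10]
  angular:
    - [0, 0, 0]
    - [0, 0, 0]
    - [0, 0, 0]
    - [0, 0, 0]
    - [0, 0, 0]
    - [0, 0, 0]
    - [0, 0, 0]
    - [0, 0, 0]
    - [0, 0, 0]
    - [0, 0, 0]

```text
t: 24.5
tool_pos: [481.5, 6.4, 153.1]
tcp_rot: [0.002, 0.831, 0.556, 0.004]
force: [-0.0, 0.1, 0.2]
finger_gap: 85.7
finger_force: 0.0
```

```bash
python3 g.py 478.3 6.4 148.9; python3 g.py 471.1 314.2 170 -15
python3 - <<'E'
from m1h import *
S=np.load('S.npy',allow_pickle=True).item();t=S['top']
# stand top edges / head yaw from side view
w,o=up(S['side'],(296,334),10);g=cv2.cvtColor(w,cv2.COLOR_RGB2GRAY)
c=max(cv2.findContours((g>(int(g.max())+int(np.median(g)))/2).astype(np.uint8),0,1)[0],key=cv2.contourArea)
for z,s,c,o in((110,S['side'],c,o),):
    P=ray(s,back(c[:,0],o),z)[:,:2];R=cv2.minAreaRect(P.astype(np.float32));print('head rect',R)
w,o=up(t,(197,229),24);H=cv2.cvtColor(w,cv2.COLOR_RGB2GRAY);print(H[::12,::12])
cv2.imwrite('pics/x.png',w)
E
```

```text
offset cm [23.39, -3.18, -11.47] dist mm 262.4 axes x [ 0.382  0.924 -0.001] y [ 0.924 -0.382  0.   ] | meas-cmd now [ 63.27 228.38 118.68]
offset cm [28.16, -12.43, -2.14] dist mm 308.6 axes x [ 0.382  0.924 -0.001] y [ 0.924 -0.382  0.   ] | meas-cmd now [ 3.21 -0.03  4.23]
head rect ((473.69586181640625, 314.6905212402344), (19.430988311767578, 19.189891815185547), 84.21047973632812)
[[ 93  93  99  94  99 100 100  96  98  97  96  97  96 101  94  93  97  99
   96  96  95  97  97  94  96]
 [ 98  96  96  95  96  94  96 102  98 100  95  96  99  94  98  98 101  98
  103 101  96  98  93  96  98]
 [ 93  96  97  98  99  99  95  99  98 100  97  96  98  98  93  99 102 102
   97  98 101  99 100  97 101]
 [ 92  96  96  97  94  96  99  96  99 101  99  99  95  99 100  95  99  99
   98 100  98  95  96  97  94]
 [ 98  99  98  95  97  99 103  98  97 102 102  94 101  99  95  98  97 105
   98  98  97  98  97  96  98]
 [ 98  96  95  99  93  95  91  95  97  95  97  97  97  95  96  97  99  97
   98 101 102 100 103  97  97]
 [ 95  99  95 100  99  94  83  79  84  82  85  87  86  87  86  88  88  88
   75 
[... 1215 characters left out ...]
66  58  63  69  70  68  77  78  79  35
    5  36  85  88  97  96  95]
 [ 96  95  95  94  93  94  95  94  89  87  83  79  77  75  78  75  71  67
   60  67  82  91  97  98  96]
 [ 93  98  97  91  96  97  92  92  95  96  97  93  94  99  98  96  94  95
   94  93  91  93  95  92  94]
 [ 96  95  97  96  98  95  94  94  92  93  94  97  94  97  96  92  97  95
   94  94  96  95  92  95  95]
 [ 87  95  90  95  91  94  94  96  91  94  95  96  96  96  99  94  97  98
   95  95  91  95  92  95  92]
 [ 96  92  97  94  91  96  95  95  93  95  96  95  98  95  96  94  94  93
   97  97  96  93  92  91  92]
 [ 94  93  91  96  92  94  94  91  98  92  93  95  94  95  96  95  95  96
   95  93  92  92  91  90  93]]
```

Rays on the head's top give flats at about -5.5° and a centre of (470.9, 314.0). Before going there I check the lid seating and find the mark with the same pictures.

Call:
move_arm:
  fingers: [1, 1, 1, 1, 1, 1, 1, 1, 1, 1, 1, 1]
  offset:
    - [3.5, -1.5, -1.1]
    - [7, -3.1, -1.1]
    - [10.5, -4.6, -1.1]
    - [14, -6.2, -1.1]
    - [17.5, -7.7, -1.1]
    - [21, -9.3, -1.1]
    - [24.5, -10.8, -1.1]
    - [28.14, -12.43, -1.1]
    - [28.14, -12.43, -1.1]
    - [28.14, -12.43, -1.1]
    - [28.14, -12.43, -1.1]
    - [28.14, -12.43, -1.1]
  angular:
    - [0, 0, -3]
    - [0, 0, -6]
    - [0, 0, -9]
    - [0, 0, -12]
    - [0, 0, -15]
    - [0, 0, -17.2]
    - [0, 0, -17.2]
    - [0, 0, -17.2]
    - [0, 0, -17.2]
    - [0, 0, -17.2]
    - [0, 0, -17.2]
    - [0, 0, -17.2]

```text
t: 25.7
tool_pos: [471.3, 312.4, 159.8]
tcp_rot: [0.0, 0.74, 0.673, -0.0]
force: [-0.3, -0.4, -0.7]
finger_gap: 85.6
finger_force: 0.0
```

Run:
```python
from m1h import *
from scipy.spatial.transform import Rotation as R
st=sensors.read_state();q=st['tcp_rot'];r=R.from_quat([*q[1:],q[0]]);np.save('cmd.npy',np.r_[470.9,314.0,160,r.as_rotvec()])
print(st['tool_pos'].round(1),r.as_matrix()[:,:2].T.round(3).tolist())
M={}
for n in('top','side'):
    s=snap(n);b=np.array([2.6,.5]) if n=='side' else 0
    u,v=proj(s,[478.4+(2.6 if n=='side' else 0),6.4,60])[0].round().astype(int)
    w,o=up(s,(u,v),11);H=cv2.cvtColor(w,cv2.COLOR_RGB2HSV)
    C=cloud(s)[v-3:v+4,u-3:u+4].reshape(-1,3);A=np.c_[C[:,:2]-C[:,:2].mean(0),np.ones(49)];k=np.linalg.lstsq(A,C[:,2],rcond=None)[0]
    y=((H[...,1]>105)&(H[...,0]>12)&(H[...,0]<42)).astype(np.uint8)
    ch=cv2.convexHull(max(cv2.findContours(y,0,1)[0],key=cv2.contourArea));f=np.zeros_like(y);cv2.drawContours(f,[ch],-1,1,-1)
    f=cv2.erode(f,np.ones((9,9)));V=H[...,2].astype(float);V[f==0]=255
    if n=='side':
        V[ (np.mgrid[:V.shape[0],:V.shape[1]][0])>V.shape[0]*.62]=255
    m=(V<.6*np.median(V[f>0])).astype(np.uint8);k_,lab,stt,cen=cv2.connectedComponentsWithStats(m)
    print(n,'lid plane z',k[2].round(1),'slopes',k[:2].round(3),'| dark blobs',[(ray(s,back(cen[i],o),60)[0,:2]-b).round(1).tolist()+[int(stt[i,4])] for i in range(1,k_) if stt[i,4]>20])
    cv2.imwrite(f'pics/lid_{n}.png',w[:,:,::-1])
a=cv2.imread('pics/lid_top.png');b=cv2.imread('pics/lid_side.png');cv2.imwrite('pics/lid.png',cv2.resize(np.hstack([a,b]),None,fx=2.5,fy=2.5))
```

```text
[471.3 312.4 159.8] [[0.094, 0.996, -0.001], [0.996, -0.094, -0.0]]
top lid plane z 59.9 slopes [-0.092 -0.071] | dark blobs [[489.0, 17.3, 248]]
side lid plane z 483.7 slopes [-1.322  2.63 ] | dark blobs [[457.6, 6.5, 61]]
```

View pics/lid.png

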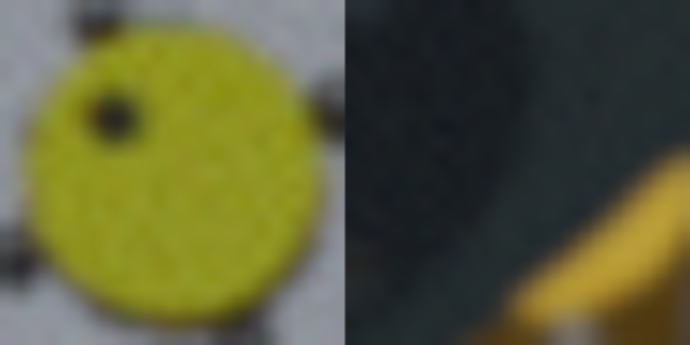

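The top view shows the lid centred at z≈60, with the mark at crop (115,118), i.e. about (488.6, 16.9). The arm blocks the side view. Now I grip the gauge head.

Call:
move_arm:
  fingers: [1, 1, 1, 1, 1, 1, 1, 1]
  offset:
    - [0, 0, 0]
    - [0, 0, 2]
    - [0, 0, 5]
    - [0, 0, 7]
    - [0, 0, 8.3]
    - [0, 0, 9.1]
    - [0, 0, 9.1]
    - [0, 0, 9.1]
  angular:
    - [0, 0, 0]
    - [0, 0, 0]
    - [0, 0, 0]
    - [0, 0, 0]
    - [0, 0, 0]
    - [0, 0, 0]
    - [0, 0, 0]
    - [0, 0, 0]

```text
t: 26.6
tool_pos: [471.6, 314.2, 69.7]
tcp_rot: [0.0, 0.739, 0.674, 0.001]
force: [-0.8, 0.5, -0.2]
finger_gap: 85.5
finger_force: 0.0
```

Call:
move_arm:
  fingers: [0, 0, 0, 0, 0, 0, 0, 0, 0, 0, 0, 0]
  offset:
    - [0, 0, 0]
    - [0, 0, 0]
    - [0, 0, 0]
    - [0, 0, 0]
    - [0, 0, 0]
    - [0, 0, 0]
    - [0, 0, 0]
    - [0, 0, 0]
    - [0, 0, 0]
    - [0, 0, 0]
    - [0, 0, 0]
    - [0, 0, 0]
  angular:
    - [0, 0, 0]
    - [0, 0, 0]
    - [0, 0, 0]
    - [0, 0, 0]
    - [0, 0, 0]
    - [0, 0, 0]
    - [0, 0, 0]
    - [0, 0, 0]
    - [0, 0, 0]
    - [0, 0, 0]
    - [0, 0, 0]
    - [0, 0, 0]

```text
t: 27.8
tool_pos: [471.1, 314.1, 69.3]
tcp_rot: [-0.0, 0.739, 0.674, 0.0]
force: [-0.7, -0.4, 6.3]
finger_gap: 19.4
finger_force: 58.6
```

Call:
move_arm:
  fingers: [0, 0, 0, 0, 0, 0, 0, 0, 0]
  offset:
    - [0, 0, -0.5]
    - [0, 0, -1.5]
    - [0, 0, -3]
    - [0, 0, -4.5]
    - [0, 0, -6]
    - [0, 0, -7.5]
    - [0, 0, -9.5]
    - [0, 0, -9.5]
    - [0, 0, -9.5]
  angular:
    - [0, 0, 0]
    - [0, 0, 0]
    - [0, 0, 0]
    - [0, 0, 0]
    - [0, 0, 0]
    - [0, 0, 0]
    - [0, 0, 0]
    - [0, 0, 0]
    - [0, 0, 0]

```text
t: 28.7
tool_pos: [471.1, 314.3, 164.5]
tcp_rot: [-0.0, 0.739, 0.674, 0.001]
force: [0.2, 0.1, -1.5]
finger_gap: 19.5
finger_force: 58.6
```

```bash
python3 g.py 470.9 314 164; python3 g.py 488.6 16.8 164; python3 g.py 488.6 16.8 129;python3 - <<'E'
from m1h import *
st=sensors.read_state();T=st['tool_pos'];print(T.round(1),st['force'].round(1),st['finger_gap'])
s=snap('side');q=proj(s,[T[0]+2.6,T[1]+.6,T[2]-59.3])[0];g=proj(s,[T[0]+2.6,T[1]+.6,T[2]-10])[0];w,o=up(s,g,32);cv2.imwrite('pics/i.png',w[:,:,::-1]);print('tip pred',(q-o+.5)*6-.5,'nose/head',(proj(s,[T[0]+2.6,T[1]+.6,T[2]-9.3])[0]-o+.5)*6-.5)
E
```

```text
offset cm [-0.0, -0.0, -0.4] dist mm 4.0 axes x [ 0.094  0.996 -0.001] y [ 0.996 -0.094 -0.   ] | meas-cmd now [0.21 0.26 4.49]
offset cm [-29.42, 4.56, 0.02] dist mm 297.7 axes x [ 0.094  0.996 -0.001] y [ 0.996 -0.094 -0.   ] | meas-cmd now [0.2  0.26 0.49]
offset cm [0.0, 0.0, 3.5] dist mm 35.0 axes x [ 0.094  0.996 -0.001] y [ 0.996 -0.094 -0.   ] | meas-cmd now [-17.5  297.44   0.47]
[471.1 314.3 164.5] [ 0.2  0.1 -1.5] 19.503719655856155
tip pred [198.23531479 266.22950897] nose/head [192.20815171 190.48752297]
```

View pics/i.png

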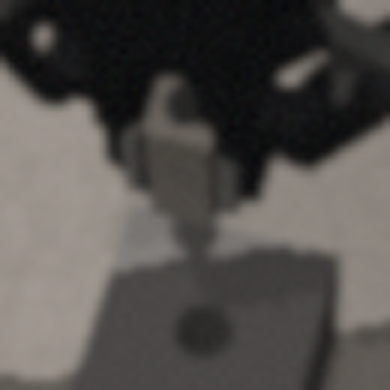

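I've now viewed 12 pictures, and the limit was 10. From here I work only from numbers. Carrying the gauge over the mark.

Call:
move_arm:
  fingers: [0, 0, 0, 0, 0, 0, 0, 0, 0, 0, 0, 0, 0, 0, 0, 0, 0, 0]
  offset:
    - [-2, 0.3, 0]
    - [-5, 0.8, 0]
    - [-8, 1.2, 0]
    - [-11, 1.7, 0]
    - [-14, 2.2, 0]
    - [-17, 2.6, 0]
    - [-20, 3.1, 0]
    - [-23, 3.6, 0]
    - [-26, 4, 0]
    - [-28, 4.3, 0]
    - [-29.42, 4.56, 0]
    - [-29.42, 4.56, 0]
    - [-29.42, 4.56, 0]
    - [-29.42, 4.56, 1.5]
    - [-29.42, 4.56, 2.5]
    - [-29.42, 4.56, 3.2]
    - [-29.42, 4.56, 3.2]
    - [-29.42, 4.56, 3.2]
  angular:
    - [0, 0, 0]
    - [0, 0, 0]
    - [0, 0, 0]
    - [0, 0, 0]
    - [0, 0, 0]
    - [0, 0, 0]
    - [0, 0, 0]
    - [0, 0, 0]
    - [0, 0, 0]
    - [0, 0, 0]
    - [0, 0, 0]
    - [0, 0, 0]
    - [0, 0, 0]
    - [0, 0, 0]
    - [0, 0, 0]
    - [0, 0, 0]
    - [0, 0, 0]
    - [0, 0, 0]

```text
t: 30.55
tool_pos: [489.4, 17.1, 132.0]
tcp_rot: [-0.0, 0.739, 0.674, -0.0]
force: [0.1, -0.0, -0.8]
finger_gap: 19.2
finger_force: 58.6
```

```bash
cat > chk.py <<'E'
from m1h import *
F_=[]
for i in range(4):
    s=snap('side');F_.append(sensors.read_state()['force'])
st=sensors.read_state();T=st['tool_pos'];print(T.round(2),'F',np.mean(F_,0).round(2),st['t'],st['finger_gap'].round(1))
# tilt check and relative tip/mark in side view: dark mark on lid
u,v=proj(s,[491.2,17.4,60])[0].round().astype(int);print('mark expected px',u,v)
w=cv2.cvtColor(s['color'][v-9:v+8,u-10:u+11],cv2.COLOR_RGB2HSV);print(w[...,2]);print((w[...,1]>105).astype(int))
E
python3 chk.py
```

```text
Traceback (most recent call last):
  File "chk.py", line 5, in <module>
    st=sensors.read_state();T=st['tool_pos'];print(T.round(2),'F',np.mean(F_,0).round(2),st['t'],st['finger_gap'].round(1))
                                                                                                 ^^^^^^^^^^^^^^^^^^^^^^
AttributeError: 'float' object has no attribute 'round'
```

```bash
sed -i "s/st\['finger_gap'\].round(1)/st['finger_gap']/" chk.py; python3 chk.py
```

```text
[489.53  16.89 132.18] F [-0.65 -0.12 -1.27] 30.95 19.5847696497267
mark expected px 315 222
[[143 144 143 145 150 157 152 125  90  65  64  87 129 162 173 174 174 174
  175 174 174]
 [140 143 146 152 154 149 136 114  89  70  71 106 148 169 175 174 175 174
  174 175 175]
 [138 140 149 153 149 133 115 102  84  68  71 108 147 164 172 174 175 174
  175 174 174]
 [137 142 153 155 142 121 108  99  85  68  67  92 122 141 159 170 174 175
  174 174 175]
 [139 149 158 155 138 119 109  99  85  68  67  84 101 116 135 158 170 175
  175 176 174]
 [146 157 162 154 134 120 111 103  91  76  75  89  99 104 115 137 158 170
  174 175 175]
 [150 157 159 147 130 121 117 110 101  86  82  91  99 104 105 115 136 156
  165 171 174]
 [144 142 145 138 125 119 119 116 104  85  71  79  93 100 104 105 114 128
  141 157 166]
 [126 112 120 121 119 119 120 116 100  69  45  53  78  97 107 108 108 112
  119 132 145]
 [106  85  92 104 111 117 119 116  97  64  38  46  77 103 113 116 114 115
  117 121 126]
 [ 92  71  74  86  97 110 117 118 107  89  73  77  96 112 118 120 120 119
  119 119 120]
 [ 87  67  69  76  84  98 11
[... 572 characters left out ...]
0 0 1 1 1 1 1 1 1 1 1 1]
 [0 0 0 0 0 0 1 1 1 0 0 1 1 1 1 1 1 1 1 1 1]
 [0 0 0 0 0 1 1 1 1 0 0 1 1 1 1 1 1 1 1 1 1]
 [0 0 0 0 0 1 1 1 1 0 0 1 1 1 1 1 1 1 1 1 1]
 [0 0 0 0 0 1 1 1 1 0 0 1 1 1 1 1 1 1 1 1 1]
 [0 0 0 0 1 1 1 1 1 1 1 1 1 1 1 1 1 1 1 1 1]
 [0 0 0 0 1 1 1 1 1 1 1 1 1 1 1 1 1 1 1 1 1]
 [0 0 0 0 1 1 1 1 1 1 1 1 1 1 1 1 1 1 1 1 1]
 [0 0 0 0 1 1 1 1 1 1 1 1 1 1 1 1 1 1 1 1 1]
 [0 0 0 0 1 1 1 1 1 1 1 1 1 1 1 1 1 1 1 1 1]
 [0 0 0 0 1 1 1 1 1 1 1 1 1 1 1 1 1 1 1 1 1]
 [0 0 0 0 1 1 1 1 1 1 1 1 1 1 1 1 1 1 1 1 1]
 [0 0 0 0 1 1 1 1 1 1 1 1 1 1 1 1 1 1 1 1 1]
 [0 0 0 0 1 1 1 1 1 1 1 1 1 1 1 1 1 1 1 1 1]
 [0 0 0 0 1 1 1 1 1 1 1 1 1 1 1 1 1 1 1 1 1]
 [0 0 0 0 1 1 1 1 1 1 1 1 1 1 1 1 1 1 1 1 1]]
```

Numerically, the mark shows at px (315.2,221.8) as predicted, and the plunger axis is at u≈314.4, about 1.3 mm too far in +x. I shift by that and press slowly.

Call:
move_arm:
  fingers: [0, 0, 0, 0, 0, 0, 0, 0]
  offset:
    - [0, -0.12, 0]
    - [0, -0.12, 0.5]
    - [0, -0.12, 0.9]
    - [0, -0.12, 1.2]
    - [0, -0.12, 1.4]
    - [0, -0.12, 1.5]
    - [0, -0.12, 1.5]
    - [0, -0.12, 1.5]
  angular:
    - [0, 0, 0]
    - [0, 0, 0]
    - [0, 0, 0]
    - [0, 0, 0]
    - [0, 0, 0]
    - [0, 0, 0]
    - [0, 0, 0]
    - [0, 0, 0]

```text
t: 31.75
tool_pos: [488.0, 17.0, 117.0]
tcp_rot: [-0.0, 0.739, 0.674, -0.0]
force: [-0.7, -0.9, 0.1]
finger_gap: 19.4
finger_force: 58.6
```

```bash
python3 chk.py | head -1
```

```text
[488.16  16.98 117.06] F [-1.22 -0.16  0.47] 31.95 18.976876177603803
```

Call:
move_arm:
  fingers: [0, 0, 0, 0, 0, 0]
  offset:
    - [0, 0, 0.1]
    - [0, 0, 0.2]
    - [0, 0, 0.3]
    - [0, 0, 0.3]
    - [0, 0, 0.3]
    - [0, 0, 0.3]
  angular:
    - [0, 0, 0]
    - [0, 0, 0]
    - [0, 0, 0]
    - [0, 0, 0]
    - [0, 0, 0]
    - [0, 0, 0]

```text
t: 32.55
tool_pos: [488.3, 17.0, 114.1]
tcp_rot: [0.0, 0.739, 0.674, 0.0]
force: [-0.2, -0.3, 2.3]
finger_gap: 19.5
finger_force: 58.7
```

```bash
python3 chk.py
```

```text
[488.26  17.02 114.05] F [-1.17 -0.3   1.  ] 32.75 19.305352635078634
mark expected px 315 222
[[144 144 145 145 150 152 143 119  86  66  63  64  78 119 156 171 174 175
  174 175 174]
 [143 144 147 152 155 151 134 106  78  61  58  59  76 121 159 174 175 175
  174 174 175]
 [142 146 151 157 151 135 113  93  73  62  60  58  71 115 157 173 175 175
  176 175 175]
 [140 146 156 157 142 120 104  90  72  61  59  56  67 106 147 166 172 174
  175 175 175]
 [141 151 159 155 135 112 103  92  76  63  60  58  64  89 121 140 156 165
  171 174 175]
 [146 158 162 153 129 110 104  97  83  68  62  61  69  84 101 114 128 142
  159 171 174]
 [151 158 159 148 126 111 106 102  91  74  65  67  78  92 102 104 108 117
  140 164 174]
 [144 142 146 138 123 113 108 105  94  76  63  67  81  96 103 104 104 107
  126 151 165]
 [127 112 120 123 119 117 114 108  92  69  58  59  77  96 103 104 105 105
  114 129 144]
 [105  86  92 104 112 117 119 111  96  70  53  56  76  97 108 110 108 107
  111 117 124]
 [ 92  69  75  88  97 110 117 118 108  90  76  80  95 109 116 116 117 116
  117 118 121]
 [ 88  67  68  76  85  98 
[... 574 characters left out ...]
0 0 0 0 1 1 1 1 1 1 1 1]
 [0 0 0 0 0 0 1 1 0 0 0 0 0 1 1 1 1 1 1 1 1]
 [0 0 0 0 0 0 1 1 0 0 0 0 0 1 1 1 1 1 1 1 1]
 [0 0 0 0 0 1 1 1 0 0 0 0 0 1 1 1 1 1 1 1 1]
 [0 0 0 0 0 1 1 1 1 0 0 0 0 1 1 1 1 1 1 1 1]
 [0 0 0 0 0 1 1 1 1 0 0 0 0 1 1 1 1 1 1 1 1]
 [0 0 0 0 1 1 1 1 1 0 0 0 1 1 1 1 1 1 1 1 1]
 [0 0 0 0 1 1 1 1 1 0 0 0 1 1 1 1 1 1 1 1 1]
 [0 0 0 0 1 1 1 1 1 1 0 0 1 1 1 1 1 1 1 1 1]
 [0 0 0 0 1 1 1 1 1 1 1 1 1 1 1 1 1 1 1 1 1]
 [0 0 0 0 1 1 1 1 1 1 1 1 1 1 1 1 1 1 1 1 1]
 [0 0 0 0 1 1 1 1 1 1 1 1 1 1 1 1 1 1 1 1 1]
 [0 0 0 0 1 1 1 1 1 1 1 1 1 1 1 1 1 1 1 1 1]
 [0 0 0 0 1 1 1 1 1 1 1 1 1 1 1 1 1 1 1 1 1]
 [0 0 0 0 1 1 1 1 1 1 1 1 1 1 1 1 1 1 1 1 1]
 [0 0 0 0 1 1 1 1 1 1 1 1 1 1 1 1 1 1 1 1 1]]
```

Call:
move_arm:
  fingers: [0, 0, 0, 0, 0, 0]
  offset:
    - [0, 0, 0.05]
    - [0, 0, 0.08]
    - [0, 0, 0.08]
    - [0, 0, 0.08]
    - [0, 0, 0.08]
    - [0, 0, 0.08]
  angular:
    - [0, 0, 0]
    - [0, 0, 0]
    - [0, 0, 0]
    - [0, 0, 0]
    - [0, 0, 0]
    - [0, 0, 0]

```text
t: 33.35
tool_pos: [488.3, 17.0, 113.2]
tcp_rot: [0.0, 0.739, 0.674, 0.0]
force: [-0.2, -0.3, 2.1]
finger_gap: 19.1
finger_force: 58.8
```

```bash
python3 -c "
from workcell import ticket,sensors
s=sensors.read_state();print(s['tool_pos'],s['force']);print(ticket.finish_job())"
```

```text
[488.25153945  16.96055628 113.22555121] [-0.21449353 -0.32949233  2.11303844]
the job is handed in; nothing more can be done
None
```

The job is handed in, with no verdict returned: body, ring and lid are stacked in the fixture, and the gauge is held upright on the mark with its plunger about 6 mm in (worked out from arm height and force); I viewed 12 pictures, two over the limit of 10.

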